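# Rock the two salvaged lamp ballasts and reject the one with a loose core

## Task

Two sealed lamp ballasts, alike from outside, lie on the two rocking boards of the test bench, and one of them has a core that has come loose inside. Press the near end of the left board right down, hold it a second and let go, then do the same with the right board: under the sound ballast the board swings back level, under the rattler the core slides over and the board stays down. Take the rattler off its board and lay it in the steel basin; leave the sound one lying on its board.

Things in the scene. Friction and masses are not known exactly. Their poses are not given: they have to be found in the camera images.
- left_board (a joint): tilt, rad, of the left (+y) rocking board: 0 = level, resting on its far, counterweighted end; grows as the near end goes down, to a stop at 0.28. Pale wood, 280 x 60 x 12, on an axle 65 above the table under the ballast's middle. Pressing takes 1 to 3 N, then meets the hard stop. Let go, it is back at 0 within 1 s under the sound ballast, stays at 0.28 under the rattler.
- right_board (a joint): tilt of the right (-y) rocking board, same kind and values; the two stand side by side, 160 apart, on one plank 300 x 270
- left_board_pad (a point): where to press the left board: middle of the black round rubber patch (40 across) on top of its near end, 115 from the axle, 71 above the table when level, 32 lower at the stop. x axis along the board, away from the robot, towards the ballast (its near end 55 away, standing 44 above the board); y across the board, to the left
- right_board_pad (a point): the same point of the right board
- ballast_a_mid (a point): centre of one ballast: closed grey metal box 120 long (x), 46 wide (y), 44 high (z, up), 0.55 kg, lying along its board, centre 93 above the table when level; tilted 0.28 with its near end low on a board that stays down. Low wooden stops (8 high) at its ends and corners only: grip it across the middle of its width and lift. A 75 long box on the table is not one of them.
- ballast_b_mid (a point): centre of the other ballast, same look, size and mass; which board each lies on varies, and nothing outside shows which rattles
- basin: round open steel basin standing on the table, flared: flat floor 108 in inner radius and 4 thick, rim 64 high, 146 in outer radius; origin at the middle of its underside
There are look-alikes about, which are no part of the job. Leave any blue or orange look-alike of the part that bears ballast_a_mid alone.

How it is judged:
By the outcome, as a careful person would: the job done as asked, in the order asked, and still so for the second after the job is handed in, with the robot touching nothing.
It also fails if it takes over 61 s, if anything falls off the work surface, if the arm or the gripper's body presses on something with over 40 N, if the wrist force passes 120 N, or if a joint passes its speed limit or range.

## Robot

A 6-joint arm with a two-finger parallel gripper is mounted at the origin on the work surface. World frame = base frame: x ahead of the robot, y to its left, z up, the work surface at z = 0. Lengths are in m, angles in rad, forces in N, time in s.
With the tool pointing down it reaches from about 0.375 to 0.9 m from the base axis. Payload 3.1 kg.
Tool frame: the origin (TCP) lies midway between the tips of the shut fingers; the grasp point (between the pads) lies robot.tcp_to_grasp behind it (robot.tcp_to_grasp is the distance from the TCP to the grasp point, in m); z points along the fingers, y is the direction in which the jaws open and shut (so a half turn about z gives the same grasp; the last joint's range is limited). The gripper opens to 87 mm and grips with 3 to 60 N. Pads are 19 mm wide; open, the fingers measure 117 mm over their backs; the gripper's body (75 mm by 190 mm) begins 51 mm behind the grasp point.
Start: joints at [1.085, 0.527, 1.433, -0, 1.181, -0.178], TCP at [0.189, 0.596, 0.223] pointing down, gripper open.
Joint ranges: [-3.08, 3.08], [-0.75, 2.2], [0.22, 2.44], [-1.43, 4.57], [0, 2.65], [-2.85, 2.85]. Speed limits (rad/s): [2.79, 2.79, 3.14, 3.14, 3.14, 3.14].

## Interface

Orientations are given as a unit quaternion [x, y, z, w].
In Python, from rig import robot, cams, nets gives the robot as it stands. The module is installed in compiled form; this text tells all that it offers.
- The arm moves only by the tool play_rows, never from a script. Its argument "commands" is a list of rows, each an object of numbers: "x", "y", "z": the shift along the tool's x, y, z in mm; "spin": the turn about the tool's z in rad. In form: [{"x": .., "y": .., "z": .., "spin": ..}, ...]. A call has 1 to 8 rows; each row shifts and turns the pose as measured when the row begins, along the tool's axes as they then stand; what a row does not reach is not made up. A row lasts 1/10 s, in which the tool goes at most 50 mm and 8.59 degrees, less where a joint would pass 70% of its speed; a pose out of reach is approached as far as the arm can. A call is refused whole if a number of a shift passes 50 or a number of a turn 0.15, either way. A call with a gripper value outside its range is refused whole. "grip" is the opening, from 0 (shut) to 1 (fully open), set as the call begins (left out, the last holds). The fingers move at their own pace and stop on an object; "newtons" is the grip in N (left out, the last holds). Time passes only in rows, so rows that do not move let the fingers close. It gives the time, the measured TCP pose, the force and the opening at its end, in the units of the state.
- robot.get_obs(): the state, without advancing time (a new reading comes with each control period).
- cams.camera(name): name is "side" or "top"; returns a dict with "img" (400x640x3 uint8, red, green, blue), "fx", "fy", "cx", "cy" (pixels), "world_to_cam" (4x4, takes a point from world to camera coordinates). Camera axes: x right, y up, looking along -z (the intrinsics and any distortion apply to the point x, -y, -z); pixel columns grow to the right and rows downward; lengths in m; the calibration is good to about 2 mm. A picture is of the moment at which its call begins. There is no depth.
- robot.hand_in(): hands the job in, once; it reports no verdict.
Trained networks look in a picture, given as the dict that the camera call returned (one of the last four; its "shot" number tells which), for a name from the list of things; names that differ only in an ending like _2 or _b are one class to them, and where a whole thing is asked for, a point or a joint stands for the part that bears it (a point fixed in the world has none). Each returns a list of dicts, best first, with "conf" (0 to 1); they miss things now and then, are a little off and sometimes report something else, mostly with a low value. They report only what shows in the picture. A call takes as long as a camera call. They do not tell look-alikes from the thing itself.
- nets.outline_of(picture, name): "region" (400x640 bool, what is visible of it) and "pixel" ([column, row] in pixels, amid what is visible of it).
The state is a dict: "time": time; "q": joint angles; "joint_velocities": joint speeds; "joint_torque": joint torques, N m; "position": TCP position; "tool_rot": TCP orientation; "ft_force": force on the tool from outside, world axes, zero at the start; "moment": the same for the moment, N m; "grip_width": finger opening in m.
Only numpy, scipy, OpenCV 4.12 (cv2) and the standard library are available. Lean on these libraries where they do the work, as an engineer would, in place of code of your own. Each camera call takes 0.05 s, during which the arm holds its last target.

## Working session

There is one attempt and no reset: what is moved stays moved. The work goes in short steps, Python scripts to look and compute and a tool call to move; the robot and the scene stay as the last step left them, time stands still between calls to the robot, and variables do not carry over. Pictures are saved under pics/ and viewed, and the job is handed in when it is done.

Besides the shell and the picture viewer there is one more tool, called after ">>>" as name(argument=value, ...), one argument or row to a line, values as JSON. play_rows: Moves the arm, as the interface text tells. Its arguments: {"type":"object","properties":{"commands":{"type":"array"},"grip":{"type":"number"},"newtons":{"type":"number"}},"required":["commands"]}

```bash
mkdir -p pics; ls
python3 - <<'E'
from rig import robot,cams,nets
import cv2,pickle
o=robot.get_obs();print(o, robot.tcp_to_grasp)
for n in("top","side"):
    p=cams.camera(n);cv2.imwrite(f"pics/{n}0.png",p["img"][:,:,::-1])
    print(n,{k:v for k,v in p.items() if k!="img"})
    for t in("left_board","left_board_pad","ballast_a_mid","basin"):
        for d in nets.outline_of(p,t): print(t,d["conf"],d["pixel"],d["region"].sum())
    pickle.dump(p,open(f"{n}0.pkl","wb"))
E
```

```text
pics
{'time': 0.0, 'q': array([ 1.08550724e+00,  5.28433403e-01,  1.43389621e+00, -5.17667941e-05,
        1.18136181e+00, -1.78496431e-01]), 'joint_velocities': array([-2.53452926e-03, -4.55945377e-04, -2.53287241e-04,  4.36969897e-04,
        3.33251746e-03, -9.30405046e-05]), 'joint_torque': array([ 4.46179674e-04, -4.40027583e+01, -1.76594174e+01,  6.33835117e-02,
        5.81221946e-02, -1.61950893e-04]), 'position': array([0.18839383, 0.59517397, 0.22159368]), 'tool_rot': array([ 1.52785632e-01,  9.88258797e-01, -9.99915722e-04, -3.19295397e-04]), 'ft_force': array([ 0.6195365 ,  0.86102939, -0.16014227]), 'moment': array([ 0.01865337,  0.00271207, -0.06063396]), 'grip_width': 0.08693264270641568} 0.0187
top {'fx': 421.073756704213, 'fy': 421.073756704213, 'cx': 320.95155196354995, 'cy': 200.00017949152618, 'world_to_cam': array([[-0.01581657, -0.9998633 ,  0.00481848, -0.0113887 ],
       [ 0.99466715, -0.0152428 ,  0.10200455, -0.54788115],
       [-0.10191716,  0.00640615,  0.99477226, -1.17268581],
       [ 0.        ,  0.        ,  0.        ,  1.        ]]), 'shot': 1}
le
[... 305 characters left out ...]
 464.2883869949773, 'fy': 464.2883869949773, 'cx': 317.4445650687849, 'cy': 210.13377151415867, 'world_to_cam': array([[ 0.90414424, -0.42713359,  0.00894858, -0.49451128],
       [ 0.23609411,  0.51699489,  0.82278543, -0.1846512 ],
       [-0.35606566, -0.741804  ,  0.56828168, -1.16128331],
       [ 0.        ,  0.        ,  0.        ,  1.        ]]), 'shot': 2}
left_board 0.71 [309.0, 187.9] 868
left_board 0.34 [324.8, 208.3] 1005
left_board_pad 0.88 [304.2, 189.7] 882
ballast_a_mid 0.97 [322.6, 207.7] 959
ballast_a_mid 0.94 [247.5, 305.8] 1397
ballast_a_mid 0.79 [184.7, 201.7] 835
ballast_a_mid 0.75 [394.2, 192.8] 546
ballast_a_mid 0.23 [305.4, 175.6] 789
basin 0.89 [380.3, 294.2] 9534
```

View pics/top0.png

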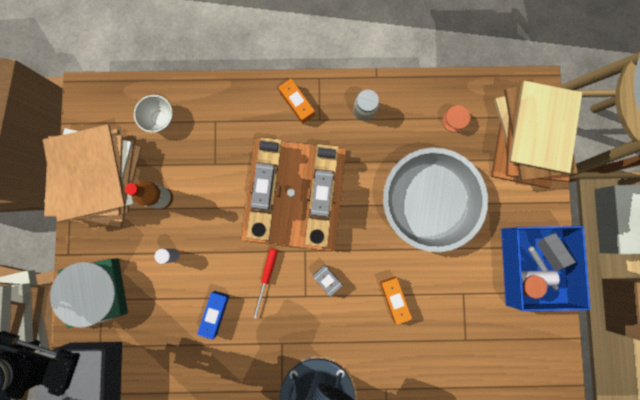

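View pics/side0.png

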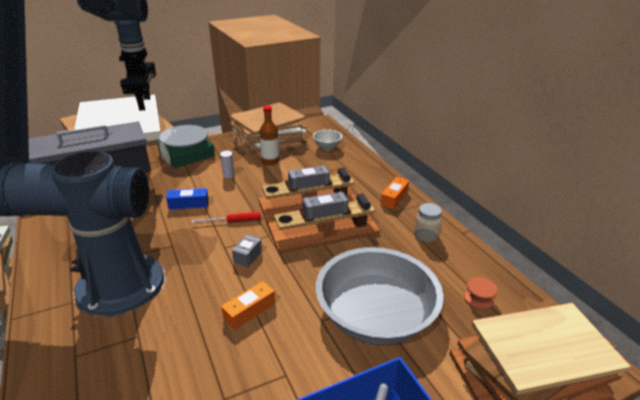

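The two ballasts are at top (263,187) and (322,194), each lying on its board. The pads are the black discs at (259,231) and (316,238), and the basin is at (436,199). The grey box at (327,281) is the short 75 mm one, and the blue (213,315) and orange (295,100), (396,301) boxes are look-alikes. I'll confirm this in an enlarged crop and localize them.

```bash
cat > h.py <<'E'
import numpy as np
def ray(p,uv,z):
    M=p["world_to_cam"];R=M[:3,:3];c=-R.T@M[:3,3]
    d=R.T@np.array([(uv[0]-p["cx"])/p["fx"],-(uv[1]-p["cy"])/p["fy"],-1.])
    return c+d*(z-c[2])/d[2]
def proj(p,X):
    c=p["world_to_cam"]@np.append(X,1);return np.array([p["cx"]+p["fx"]*c[0]/-c[2],p["cy"]+p["fy"]*c[1]/c[2]])
E
python3 - <<'E'
import pickle,cv2,numpy as np
from h import *
p=pickle.load(open("top0.pkl","rb"));s=pickle.load(open("side0.pkl","rb"))
im=p["img"]
cv2.imwrite("pics/crop_top0.png",cv2.resize(im[130:260,230:360][:,:,::-1],None,fx=4.5,fy=4.5,interpolation=cv2.INTER_CUBIC))
cv2.imwrite("pics/crop_side0.png",cv2.resize(s["img"][150:260,230:390][:,:,::-1],None,fx=5,fy=5,interpolation=cv2.INTER_CUBIC))
dark=(im.max(2)<55).astype(np.uint8)
n,l,st,c=cv2.connectedComponentsWithStats(dark)
for i in range(1,n):
    if 30<st[i,4]<600 and 235<c[i,0]<350 and 130<c[i,1]<260: print(st[i],c[i],ray(p,c[i],.071).round(4))
sat=(im.max(2).astype(int)-im.min(2)<28)&(im.max(2)>60)
n,l,st,c=cv2.connectedComponentsWithStats(sat.astype(np.uint8))
for i in range(1,n):
    if st[i,4]>200: print("grey",st[i],c[i].round(1),ray(p,c[i],.115).round(4),ray(p,c[i],.06).round(4))
E
```

```text
[253 224  12  12 110] [258.33636364 229.32727273] [0.4655 0.1524 0.071 ]
[311 231  12  12 113] [316.66371681 236.10619469] [ 0.4445 -0.0064  0.071 ]
grey [    0     0   640    84 43813] [315.9  33.9] [ 0.999  -0.0126  0.115 ] [ 1.0275 -0.0126  0.06  ]
grey [634  57   6  54 241] [637.   83.2] [ 0.8461 -0.8877  0.115 ] [ 0.867  -0.9312  0.06  ]
grey [577  71  44  19 382] [602.4  83.1] [ 0.8478 -0.793   0.115 ] [ 0.8688 -0.8317  0.06  ]
grey [354  90  25  31 591] [366.  104.7] [ 0.7964 -0.1455  0.115 ] [ 0.8148 -0.1521  0.06  ]
grey [ 135   95   38   37 1111] [153.2 113.3] [0.7806 0.4291 0.115 ] [0.7982 0.451  0.06  ]
grey [ 574   96   58   69 2366] [597.5 129.9] [ 0.7174 -0.7685  0.115 ] [ 0.7319 -0.8061  0.06  ]
grey [121 140  11  44 241] [124.6 155.8] [0.6652 0.5023 0.115 ] [0.6771 0.5279 0.06  ]
grey [ 383  147  105  105 8606] [435.3 199.3] [ 0.5358 -0.3221  0.115 ] [ 0.5413 -0.3375  0.06  ]
grey [251 163  24  47 848] [262.5 186.3] [0.5775 0.1351 0.115 ] [0.5851 0.1424 0.06  ]
grey [311 170  22  47 794] [321.5 193.1] [ 0.5572 -0.0211  0.115 ] [ 0.5637 -0.0215  0.06  ]
grey [569 180 
[... 308 characters left out ...]
] [0.3725 0.7499 0.115 ] [0.3699 0.7877 0.06  ]
grey [ 522  234   54   56 1253] [550.5 259.9] [ 0.3723 -0.6166  0.115 ] [ 0.3697 -0.6466  0.06  ]
grey [155 249  24  15 293] [166.4 255.3] [0.4001 0.3854 0.115 ] [0.3988 0.4052 0.06  ]
grey [  50  262   67   65 3443] [ 83.  294.4] [0.3034 0.5977 0.115 ] [0.2974 0.628  0.06  ]
grey [313 265  29  31 471] [327.3 280.2] [ 0.3293 -0.0326  0.115 ] [ 0.3246 -0.0336  0.06  ]
grey [579 309  17  91 854] [586.9 355.7] [ 0.1285 -0.6925  0.115 ] [ 0.1137 -0.7263  0.06  ]
grey [  26  350   76   50 1844] [ 76.9 379.9] [0.0914 0.6044 0.115 ] [0.0749 0.635  0.06  ]
grey [ 281  358   74   42 1024] [317.2 375.8] [ 0.0908 -0.0028  0.115 ] [ 0.0742 -0.0023  0.06  ]
```

View pics/crop_top0.png

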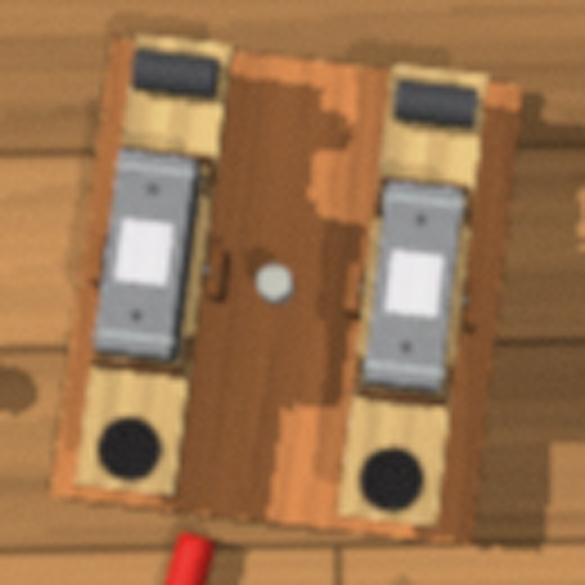

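View pics/crop_side0.png

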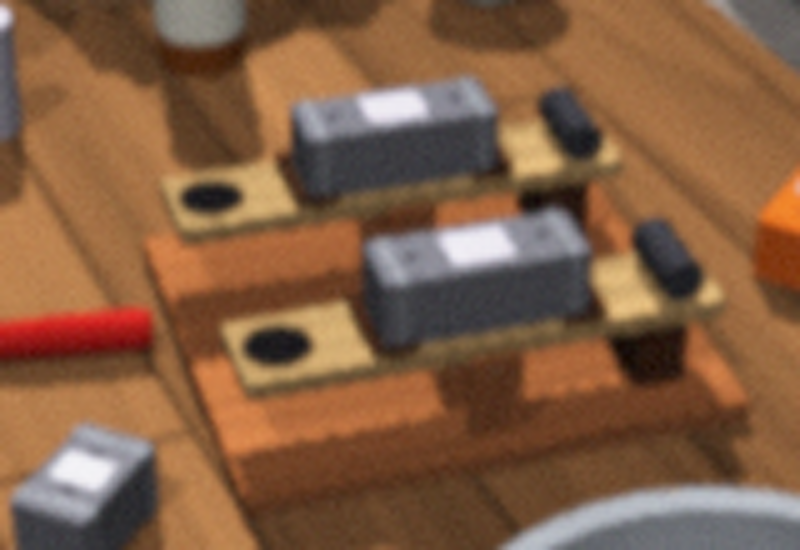

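```bash
cat >> h.py <<'E'
ang=np.arctan2(0.1588,0.021)  # board y direction
bx=np.array([np.sin(ang),-np.cos(ang),0]);by=np.array([np.cos(ang),np.sin(ang),0])
L=np.array([.4655,.1524,.071]);R_=np.array([.4445,-.0064,.071])
def rem(robot,T,yang=None):
    from scipy.spatial.transform import Rotation as Ro
    yang=ang if yang is None else yang
    o=robot.get_obs();M=Ro.from_quat(o["tool_rot"]).as_matrix()
    a=np.arctan2(M[1,1],M[0,1]);d=(yang-a+np.pi/2)%np.pi-np.pi/2
    print("t",round(o["time"],2),"pos",o["position"].round(4),"z",M[:,2].round(3),"rem mm",(M.T@(np.array(T)-o["position"])*1e3).round(1),"spin",round(-d,3),"F",o["ft_force"].round(1),"w",round(o["grip_width"],4))
E
python3 - <<'E'
from rig import robot
from h import *
import pickle
s=pickle.load(open("side0.pkl","rb"));p=pickle.load(open("top0.pkl","rb"))
print(proj(s,L),proj(s,R_),"expect 272.4,189.4 / 285.6,219")
print(bx,by,L+.115*bx,R_+.115*bx)
rem(robot,[L[0],L[1],.12])
# basin centre check via region circle
E
```

```text
[271.63982677 189.41648594] [284.93052248 219.09501663] expect 272.4,189.4 / 285.6,219
[ 0.99136909 -0.13110045  0.        ] [0.13110045 0.99136909 0.        ] [0.57950745 0.13732345 0.071     ] [ 0.55850745 -0.02147655  0.071     ]
t 0.5 pos [0.1887 0.5958 0.2225] z [-0. -0. -1.] rem mm [-397.8 -339.1  102.5] spin -0.175 F [ 0.6 -0.9  0.1] w 0.0871
```

>>> play_rows(
  commands=[
    {"spin": -0.09},
    {"spin": -0.085},
  ],
  grip=0,
  newtons=20,
)

```text
invalid input
```

```bash
python3 -c "
from rig import robot
from h import *
rem(robot,[L[0],L[1],.12])"
```

```text
t 0.5 pos [0.1887 0.5958 0.2225] z [-0. -0. -1.] rem mm [-397.8 -339.1  102.5] spin -0.175 F [ 0.6 -0.9  0.1] w 0.0871
```

>>> play_rows(
  commands=[
    {"x": 0,"y": 0,"z": 0,"spin": -0.09},
    {"x": 0,"y": 0,"z": 0,"spin": -0.085},
  ],
  grip=0,
  newtons=20,
)

```text
time: 0.7
position: [0.1887, 0.5958, 0.2226]
tool_rot: [0.063, 0.998, 0.0, 0.0]
ft_force: [-0.1, -0.1, -0.1]
grip_width: 0.0778
```

```bash
python3 -c "
from rig import robot
from h import *
rem(robot,[L[0],L[1],.12])"
```

```text
t 0.7 pos [0.1887 0.5958 0.2226] z [ 0.  0. -1.] rem mm [-330.3 -405.1  102.6] spin 0.005 F [-0.1 -0.1 -0.1] w 0.0778
```

Tracking is exact. Approach above the left pad.

>>> play_rows(
  commands=[
    {"x": -30,"y": -37,"z": 0,"spin": 0.005},
    {"x": -30,"y": -37,"z": 0,"spin": 0},
    {"x": -30,"y": -37,"z": 0,"spin": 0},
    {"x": -30,"y": -37,"z": 0,"spin": 0},
    {"x": -30,"y": -37,"z": 0,"spin": 0},
    {"x": -30,"y": -37,"z": 0,"spin": 0},
    {"x": -30,"y": -37,"z": 0,"spin": 0},
    {"x": -30,"y": -37,"z": 0,"spin": 0},
  ],
)

```text
time: 1.5
position: [0.3947, 0.2684, 0.2229]
tool_rot: [0.058, 0.998, 0.004, 0.003]
ft_force: [0.9, 0.6, 0.3]
grip_width: 0.015
```

```bash
python3 -c "
from rig import robot
from h import *
rem(robot,[L[0],L[1],.12])"
```

```text
t 1.5 pos [0.3947 0.2684 0.2229] z [ 0.007  0.008 -1.   ] rem mm [ -83.2 -107.9  102.4] spin 0.015 F [0.9 0.6 0.3] w 0.015
```

>>> play_rows(
  commands=[
    {"x": -28,"y": -36,"z": 15,"spin": 0.015},
    {"x": -28,"y": -36,"z": 20,"spin": 0},
    {"x": -20,"y": -26,"z": 30,"spin": 0},
    {"x": -7,"y": -9,"z": 25,"spin": 0},
    {"x": 0,"y": 0,"z": 0,"spin": 0},
  ],
)

```text
time: 2.0
position: [0.4743, 0.144, 0.1339]
tool_rot: [0.07, 0.997, 0.006, 0.01]
ft_force: [0.2, -0.1, -0.6]
grip_width: 0.0004
```

```bash
python3 -c "
from rig import robot
from h import *
rem(robot,[L[0],L[1],.08])"
```

```text
t 2.0 pos [0.4743 0.144  0.1339] z [ 0.021  0.01  -1.   ] rem mm [11.   6.3 53.8] spin -0.009 F [ 0.2 -0.1 -0.6] w 0.0004
```

>>> play_rows(
  commands=[
    {"x": 6,"y": 3,"z": 20,"spin": 0},
    {"x": 4,"y": 3,"z": 18,"spin": 0},
    {"x": 0,"y": 0,"z": 8,"spin": 0},
    {"x": 0,"y": 0,"z": 0,"spin": 0},
  ],
)

```text
time: 2.4
position: [0.4681, 0.1538, 0.0899]
tool_rot: [0.07, 0.997, 0.006, 0.013]
ft_force: [-0.4, -0.5, 0.0]
grip_width: 0.0006
```

```bash
python3 -c "
from rig import robot,cams
from h import *
import cv2
rem(robot,[L[0],L[1],.071])
s=cams.camera('side')
cv2.imwrite('pics/s1.png',cv2.resize(s['img'][150:260,230:390][:,:,::-1],None,fx=5,fy=5,interpolation=cv2.INTER_CUBIC))
"
```

```text
t 2.4 pos [0.4681 0.1538 0.0899] z [ 0.026  0.011 -1.   ] rem mm [ 2.8 -2.  18.8] spin -0.009 F [-0.4 -0.5  0. ] w 0.0006
```

View pics/s1.png

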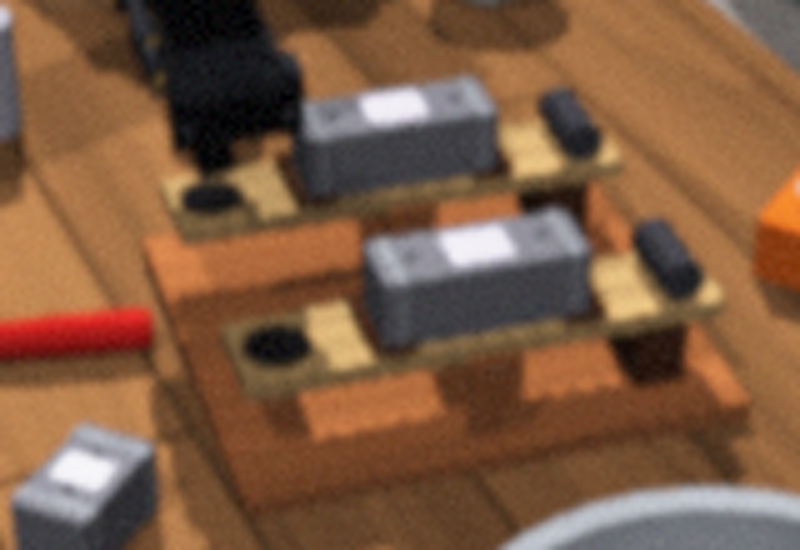

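>>> play_rows(
  commands=[
    {"x": 2,"y": -1,"z": 9,"spin": 0},
    {"x": 0,"y": 0,"z": 8,"spin": 0},
    {"x": 0,"y": 0,"z": 8,"spin": 0},
    {"x": 0,"y": 0,"z": 8,"spin": 0},
    {"x": 0,"y": 0,"z": 8,"spin": 0},
  ],
)

```text
time: 2.95
position: [0.4702, 0.1544, 0.0501]
tool_rot: [0.069, 0.997, 0.007, 0.017]
ft_force: [0.7, -0.6, 0.7]
grip_width: 0.0003
```

```bash
python3 -c "
from rig import robot,cams
from h import *
rem(robot,[L[0],L[1],.039])
"
```

```text
t 2.95 pos [0.4702 0.1544 0.0501] z [ 0.035  0.012 -0.999] rem mm [ 4.7 -2.8 10.9] spin -0.007 F [ 0.7 -0.6  0.7] w 0.0003
```

>>> play_rows(
  commands=[
    {"x": 2,"y": -1,"z": 6,"spin": 0},
    {"x": 1,"y": -1,"z": 4,"spin": 0},
    {"x": 0,"y": 0,"z": 3,"spin": 0},
  ],
)

```text
time: 3.25
position: [0.4686, 0.1537, 0.0405]
tool_rot: [0.07, 0.997, 0.008, 0.02]
ft_force: [-10.3, -3.6, 52.1]
grip_width: 0.0005
```

```bash
python3 -c "
from rig import robot,cams
from h import *
import cv2
rem(robot,[L[0],L[1],.039])
s=cams.camera('side')
cv2.imwrite('pics/s2.png',cv2.resize(s['img'][150:260,230:390][:,:,::-1],None,fx=5,fy=5,interpolation=cv2.INTER_CUBIC))
"
```

```text
t 3.25 pos [0.4686 0.1537 0.0405] z [ 0.04   0.013 -0.999] rem mm [ 3.  -1.7  1.3] spin -0.008 F [-10.3  -3.6  52.1] w 0.0005
```

View pics/s2.png

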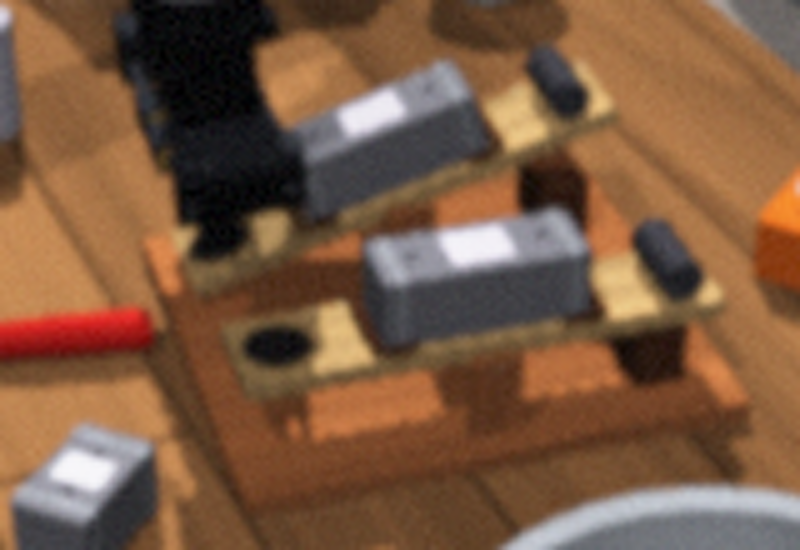

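The left board is at its stop, and the force was a bit high. Easing off while holding.

>>> play_rows(
  commands=[
    {"x": 0,"y": 0,"z": 0,"spin": 0},
    {"x": 0,"y": 0,"z": 0.5,"spin": 0},
    {"x": 0,"y": 0,"z": 0.3,"spin": 0},
  ],
)

```text
time: 3.6
position: [0.4684, 0.1536, 0.042]
tool_rot: [0.07, 0.997, 0.008, 0.021]
ft_force: [0.5, -0.2, 0.6]
grip_width: 0.0003
```

```bash
python3 -c "
from rig import robot
from h import *
rem(robot,[L[0],L[1],.039])
"
```

```text
t 3.6 pos [0.4684 0.1536 0.042 ] z [ 0.043  0.013 -0.999] rem mm [ 2.8 -1.6  2.8] spin -0.008 F [ 0.5 -0.2  0.6] w 0.0003
```

>>> play_rows(
  commands=[
    {"x": 0,"y": 0,"z": 2,"spin": 0},
    {"x": 0,"y": 0,"z": 1.5,"spin": 0},
    {"x": 0,"y": 0,"z": 1.5,"spin": 0},
  ],
)

```text
time: 3.9
position: [0.4686, 0.1536, 0.0411]
tool_rot: [0.07, 0.997, 0.008, 0.022]
ft_force: [-4.9, -1.5, 23.4]
grip_width: 0.0006
```

Firm at the stop with about 20 N. Holding for over a second.

>>> play_rows(
  commands=[
    {"x": 0,"y": 0,"z": 1.3,"spin": 0},
    {"x": 0,"y": 0,"z": 1.3,"spin": 0},
    {"x": 0,"y": 0,"z": 1.3,"spin": 0},
    {"x": 0,"y": 0,"z": 1.3,"spin": 0},
    {"x": 0,"y": 0,"z": 1.3,"spin": 0},
    {"x": 0,"y": 0,"z": 1.3,"spin": 0},
  ],
)

```text
time: 4.5
position: [0.4686, 0.1536, 0.0411]
tool_rot: [0.069, 0.997, 0.009, 0.025]
ft_force: [-4.3, -0.6, 20.2]
grip_width: 0.0007
```

>>> play_rows(
  commands=[
    {"x": 0,"y": 0,"z": 1.3,"spin": 0},
    {"x": 0,"y": 0,"z": 1.3,"spin": 0},
    {"x": 0,"y": 0,"z": 1.3,"spin": 0},
    {"x": 0,"y": 0,"z": 1.3,"spin": 0},
    {"x": 0,"y": 0,"z": 1.3,"spin": 0},
    {"x": 0,"y": 0,"z": 1.3,"spin": 0},
  ],
)

```text
time: 5.1
position: [0.4686, 0.1536, 0.041]
tool_rot: [0.069, 0.997, 0.009, 0.027]
ft_force: [-3.4, -0.9, 20.0]
grip_width: 0.0004
```

```bash
python3 -c "
from rig import robot,cams
from h import *
import cv2
rem(robot,[L[0],L[1],.1])
s=cams.camera('side')
cv2.imwrite('pics/s3.png',cv2.resize(s['img'][150:260,230:390][:,:,::-1],None,fx=5,fy=5,interpolation=cv2.INTER_CUBIC))
"
```

```text
t 5.1 pos [0.4686 0.1536 0.041 ] z [ 0.055  0.014 -0.998] rem mm [ -0.2  -0.4 -59.1] spin -0.005 F [-3.4 -0.9 20. ] w 0.0004
```

View pics/s3.png

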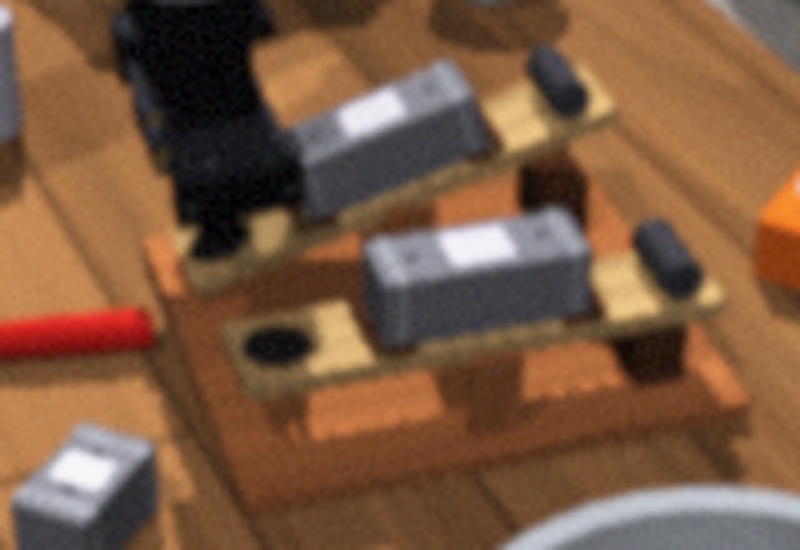

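>>> play_rows(
  commands=[
    {"x": 0,"y": 0,"z": -10,"spin": 0},
    {"x": 0,"y": 0,"z": -25,"spin": 0},
    {"x": 0,"y": 0,"z": -25,"spin": 0},
    {"x": 0,"y": 0,"z": -15,"spin": 0},
    {"x": 0,"y": 0,"z": 0,"spin": 0},
  ],
)

```text
time: 5.65
position: [0.4635, 0.1522, 0.1159]
tool_rot: [0.069, 0.997, 0.008, 0.024]
ft_force: [0.3, 0.9, -0.3]
grip_width: 0.0006
```

>>> play_rows(
  commands=[
    {"x": 0,"y": -20,"z": 0,"spin": 0},
    {"x": 0,"y": -20,"z": 0,"spin": 0},
    {"x": 0,"y": -20,"z": 0,"spin": 0},
    {"x": 0,"y": -20,"z": 0,"spin": 0},
    {"x": 0,"y": -20,"z": 0,"spin": 0},
    {"x": 0,"y": -20,"z": 0,"spin": 0},
    {"x": 0,"y": -20,"z": 0,"spin": 0},
    {"x": 0,"y": -10,"z": 0,"spin": 0},
  ],
)

```text
time: 6.45
position: [0.4402, 0.0002, 0.1048]
tool_rot: [0.067, 0.998, 0.009, 0.019]
ft_force: [-0.3, 0.2, -1.1]
grip_width: 0.0006
```

```bash
python3 -c "
from rig import robot,cams
from h import *
import cv2
rem(robot,[R_[0],R_[1],.08])
s=cams.camera('side')
cv2.imwrite('pics/s4.png',cv2.resize(s['img'][150:260,230:390][:,:,::-1],None,fx=5,fy=5,interpolation=cv2.INTER_CUBIC))
"
```

```text
t 6.45 pos [4.402e-01 2.000e-04 1.048e-01] z [ 0.039  0.016 -0.999] rem mm [-4.3 -6.4 24.8] spin -0.003 F [-0.3  0.2 -1.1] w 0.0006
```

View pics/s4.png

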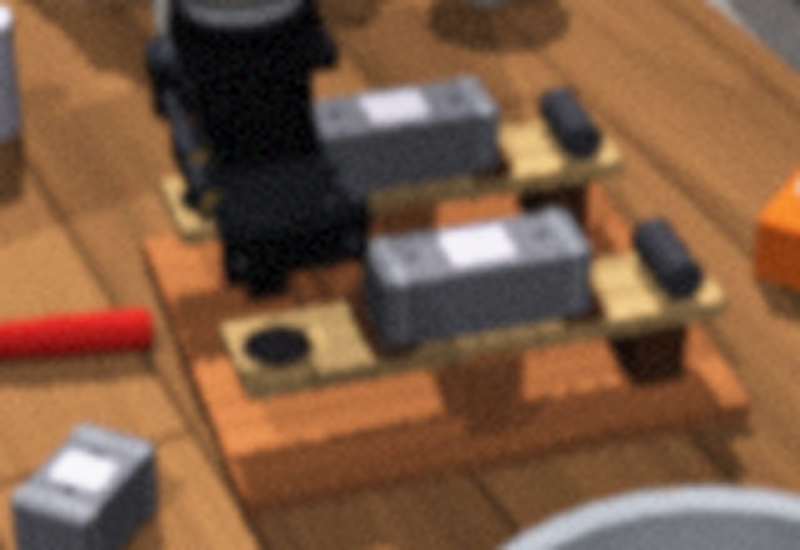

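The left board is level again, so the left ballast is sound. Now the right board gets the same press.

>>> play_rows(
  commands=[
    {"x": -2,"y": -4,"z": 8,"spin": 0},
    {"x": -1,"y": -2,"z": 8,"spin": 0},
    {"x": -1,"y": 0,"z": 4,"spin": 0},
  ],
)

```text
time: 6.8
position: [0.4443, -0.0064, 0.0825]
tool_rot: [0.068, 0.997, 0.009, 0.018]
ft_force: [0.2, 1.0, 0.1]
grip_width: 0.0002
```

```bash
python3 -c "
from rig import robot
from h import *
rem(robot,[R_[0],R_[1],.071])
"
```

```text
t 6.8 pos [ 0.4443 -0.0064  0.0825] z [ 0.038  0.016 -0.999] rem mm [ 0.2 -0.2 11.5] spin -0.004 F [0.2 1.  0.1] w 0.0002
```

>>> play_rows(
  commands=[
    {"x": 0,"y": 0,"z": 8,"spin": 0},
    {"x": 1,"y": 0,"z": 8,"spin": 0},
    {"x": 1,"y": 0,"z": 8,"spin": 0},
    {"x": 0,"y": 0,"z": 7,"spin": 0},
    {"x": 0,"y": 0,"z": 5,"spin": 0},
  ],
)

```text
time: 7.3
position: [0.446, -0.0048, 0.0434]
tool_rot: [0.066, 0.998, 0.009, 0.021]
ft_force: [0.8, -0.7, 2.0]
grip_width: 0.0002
```

>>> play_rows(
  commands=[
    {"x": 0,"y": 0,"z": 2,"spin": 0},
    {"x": 0,"y": 0,"z": 2,"spin": 0},
    {"x": 0,"y": 0,"z": 1.5,"spin": 0},
  ],
)

```text
time: 7.6
position: [0.4459, -0.0046, 0.0405]
tool_rot: [0.066, 0.998, 0.009, 0.022]
ft_force: [-3.5, -1.4, 26.1]
grip_width: 0.0003
```

>>> play_rows(
  commands=[
    {"x": 0,"y": 0,"z": 1.4,"spin": 0},
    {"x": 0,"y": 0,"z": 1.4,"spin": 0},
  ],
)

```text
time: 7.8
position: [0.4459, -0.0046, 0.0408]
tool_rot: [0.066, 0.998, 0.008, 0.023]
ft_force: [-1.2, -0.8, 13.8]
grip_width: 0.0005
```

>>> play_rows(
  commands=[
    {"x": 0,"y": 0,"z": 1.4,"spin": 0},
    {"x": 0,"y": 0,"z": 1.4,"spin": 0},
    {"x": 0,"y": 0,"z": 1.4,"spin": 0},
    {"x": 0,"y": 0,"z": 1.4,"spin": 0},
    {"x": 0,"y": 0,"z": 1.4,"spin": 0},
    {"x": 0,"y": 0,"z": 1.4,"spin": 0},
  ],
)

```text
time: 8.4
position: [0.4459, -0.0046, 0.0407]
tool_rot: [0.065, 0.997, 0.007, 0.028]
ft_force: [-2.5, -0.7, 17.1]
grip_width: 0.0003
```

>>> play_rows(
  commands=[
    {"x": 0,"y": 0,"z": 1.4,"spin": 0},
    {"x": 0,"y": 0,"z": 1.4,"spin": 0},
    {"x": 0,"y": 0,"z": 1.4,"spin": 0},
    {"x": 0,"y": 0,"z": 1.4,"spin": 0},
    {"x": 0,"y": 0,"z": 1.4,"spin": 0},
  ],
)

```text
time: 8.9
position: [0.4459, -0.0046, 0.0406]
tool_rot: [0.065, 0.997, 0.006, 0.032]
ft_force: [-2.8, -0.3, 16.8]
grip_width: 0.0006
```

>>> play_rows(
  commands=[
    {"x": 0,"y": 0,"z": -10,"spin": 0},
    {"x": 0,"y": 0,"z": -25,"spin": 0},
    {"x": 0,"y": 0,"z": -35,"spin": 0},
    {"x": 0,"y": 0,"z": -40,"spin": 0},
    {"x": 0,"y": 0,"z": -40,"spin": 0},
    {"x": 0,"y": 0,"z": -20,"spin": 0},
    {"x": 0,"y": 0,"z": 0,"spin": 0},
    {"x": 0,"y": 0,"z": 0,"spin": 0},
  ],
  grip=1,
)

```text
time: 9.7
position: [0.43, -0.0041, 0.2169]
tool_rot: [0.065, 0.997, 0.008, 0.027]
ft_force: [-0.1, -0.1, -0.0]
grip_width: 0.0563
```

>>> play_rows(
  commands=[
    {"x": 0,"y": 0,"z": 0,"spin": 0},
    {"x": 0,"y": 0,"z": 0,"spin": 0},
    {"x": 0,"y": 0,"z": 0,"spin": 0},
    {"x": 0,"y": 0,"z": 0,"spin": 0},
    {"x": 0,"y": 0,"z": 0,"spin": 0},
  ],
)

```text
time: 10.2
position: [0.4267, -0.0031, 0.2122]
tool_rot: [0.065, 0.998, 0.009, 0.021]
ft_force: [0.6, 0.1, -0.3]
grip_width: 0.0861
```

```bash
python3 -c "
from rig import robot,cams
from h import *
import cv2,pickle
T=R_+.115*bx
rem(robot,[T[0],T[1],.2])
for n in ('side','top'):
    s=cams.camera(n);pickle.dump(s,open(n+'5.pkl','wb'))
    c=s['img'][150:260,230:390] if n=='side' else s['img'][130:260,230:390]
    cv2.imwrite('pics/%s5.png'%n,cv2.resize(c[:,:,::-1],None,fx=4.5,fy=4.5,interpolation=cv2.INTER_CUBIC))
"
```

```text
t 10.2 pos [ 0.4267 -0.0031  0.2122] z [ 0.043  0.015 -0.999] rem mm [-132.5   -1.4   17.6] spin 0.001 F [ 0.6  0.1 -0.3] w 0.0861
```

View pics/side5.png

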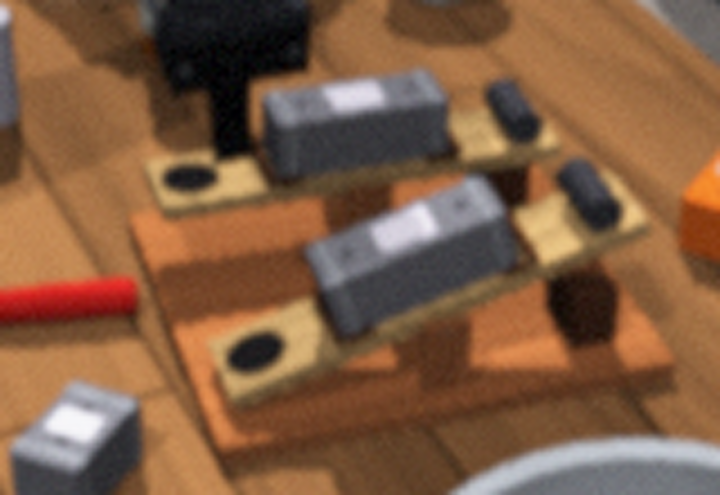

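View pics/top5.png

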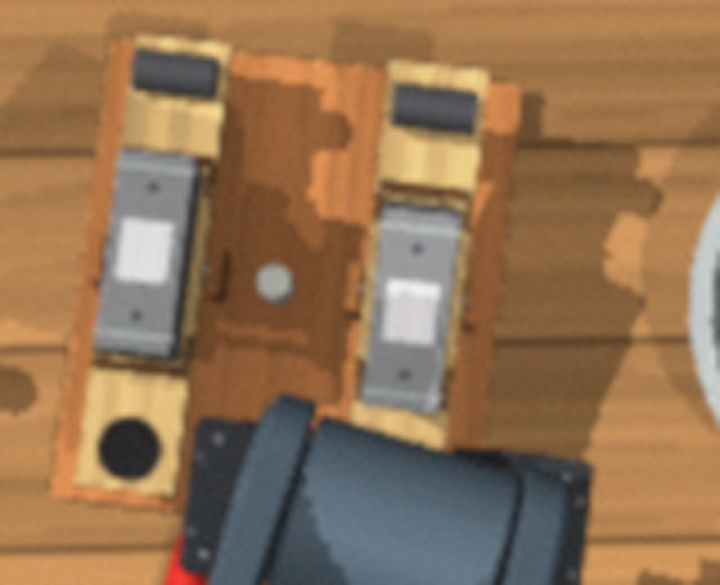

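Right board stays down, so the right ballast is the rattler. Next I'll move above it, with its centre at about (0.551, -0.0205, 0.092).

>>> play_rows(
  commands=[
    {"x": -25,"y": 0,"z": -3,"spin": 0},
    {"x": -30,"y": -1,"z": -2,"spin": 0},
    {"x": -30,"y": 0,"z": 5,"spin": 0},
    {"x": -20,"y": 0,"z": 5,"spin": 0},
    {"x": -8,"y": 0,"z": 5,"spin": 0},
    {"x": 0,"y": 0,"z": 0,"spin": 0},
  ],
)

```text
time: 10.9
position: [0.5412, -0.0187, 0.2055]
tool_rot: [0.065, 0.998, 0.009, 0.02]
ft_force: [0.2, 0.7, -0.0]
grip_width: 0.0873
```

```bash
python3 -c "
from rig import robot,cams
from h import *
T=R_+.1073*bx
rem(robot,[T[0],T[1],.15])
p=cams.camera('top')
"
```

```text
t 10.9 pos [ 0.5412 -0.0187  0.2055] z [ 0.041  0.016 -0.999] rem mm [-7.7 -1.7 55.8] spin 0.001 F [ 0.2  0.7 -0. ] w 0.0873
```

```bash
python3 -c "
from h import *
import pickle,cv2
p=pickle.load(open('top5.pkl','rb'))
im=p['img'].astype(int)
m=((im.max(2)-im.min(2)<28)&(im.max(2)>60)).astype(np.uint8)
n,l,st,c=cv2.connectedComponentsWithStats(m)
for i in range(1,n):
    if 400<st[i,4]<1500 and 240<c[i,0]<350 and c[i,1]<225: print(st[i],c[i],ray(p,c[i],.113),'exp',R_+.115*bx-.0138*bx, L+.115*bx)
"
```

```text
[251 163  24  47 818] [262.38386308 186.00733496] [0.57867264 0.13557927 0.113     ] exp [ 0.54482655 -0.01966737  0.071     ] [0.57950745 0.13732345 0.071     ]
[310 175  23  47 784] [321.01785714 197.73852041] [ 0.54495533 -0.01964194  0.113     ] exp [ 0.54482655 -0.01966737  0.071     ] [0.57950745 0.13732345 0.071     ]
```

>>> play_rows(
  commands=[
    {"x": -3,"y": -1,"z": 15,"spin": 0},
    {"x": -3,"y": -1,"z": 20,"spin": 0},
    {"x": -1,"y": 0,"z": 15,"spin": 0},
    {"x": 0,"y": 0,"z": 0,"spin": 0},
  ],
)

```text
time: 11.35
position: [0.5442, -0.0194, 0.1556]
tool_rot: [0.065, 0.998, 0.01, 0.018]
ft_force: [-0.4, 1.1, -0.4]
grip_width: 0.0872
```

```bash
python3 -c "
from rig import robot,cams
from h import *
import cv2
T=R_+.1073*bx
rem(robot,[T[0],T[1],.081])
s=cams.camera('side')
cv2.imwrite('pics/s6.png',cv2.resize(s['img'][130:260,230:390][:,:,::-1],None,fx=4.5,fy=4.5,interpolation=cv2.INTER_CUBIC))
"
```

```text
t 11.35 pos [ 0.5442 -0.0194  0.1556] z [ 0.037  0.017 -0.999] rem mm [-4.2 -1.8 74.8] spin 0.002 F [-0.4  1.1 -0.4] w 0.0872
```

View pics/s6.png

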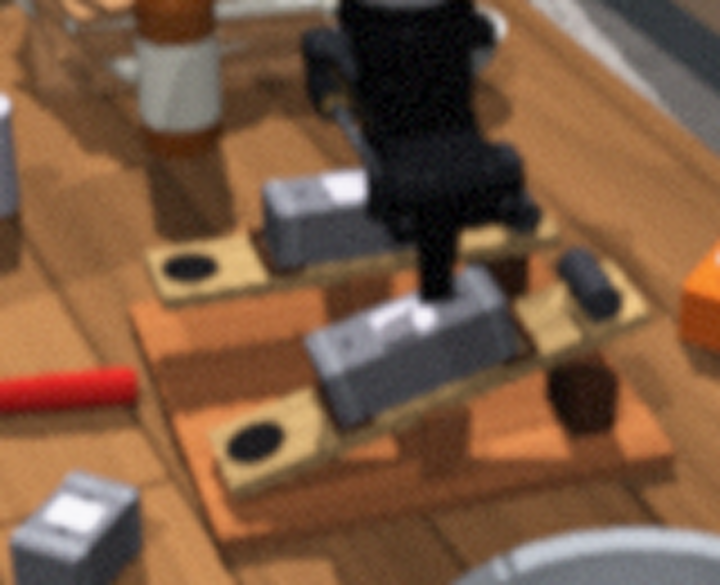

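>>> play_rows(
  commands=[
    {"x": -1,"y": -1,"z": 17,"spin": 0},
    {"x": -1,"y": -1,"z": 17,"spin": 0},
    {"x": -1,"y": 0,"z": 17,"spin": 0},
    {"x": 0,"y": 0,"z": 12,"spin": 0},
    {"x": 0,"y": 0,"z": 4,"spin": 0},
  ],
)

```text
time: 11.9
position: [0.5507, -0.0209, 0.094]
tool_rot: [0.065, 0.998, 0.009, 0.023]
ft_force: [-0.5, 1.1, -0.1]
grip_width: 0.0868
```

```bash
python3 -c "
from rig import robot,cams
from h import *
T=R_+.1073*bx
rem(robot,[T[0],T[1],.081])
"
```

```text
t 11.9 pos [ 0.5507 -0.0209  0.094 ] z [ 0.046  0.014 -0.999] rem mm [ 0.5  0.2 13. ] spin 0.003 F [-0.5  1.1 -0.1] w 0.0868
```

>>> play_rows(
  commands=[
    {"x": 1,"y": 0,"z": 7,"spin": 0},
    {"x": 1,"y": 0,"z": 6,"spin": 0},
    {"x": 0,"y": 0,"z": 0,"spin": 0},
  ],
)

```text
time: 12.2
position: [0.5495, -0.0204, 0.0813]
tool_rot: [0.065, 0.998, 0.009, 0.023]
ft_force: [0.5, -0.6, -0.0]
grip_width: 0.0869
```

>>> play_rows(
  commands=[
    {"x": 0,"y": 0,"z": 0,"spin": 0},
    {"x": 0,"y": 0,"z": 0,"spin": 0},
    {"x": 0,"y": 0,"z": 0,"spin": 0},
    {"x": 0,"y": 0,"z": 0,"spin": 0},
    {"x": 0,"y": 0,"z": 0,"spin": 0},
    {"x": 0,"y": 0,"z": 0,"spin": 0},
  ],
  grip=0,
  newtons=20,
)

```text
time: 12.8
position: [0.5506, -0.0206, 0.0827]
tool_rot: [0.065, 0.998, 0.008, 0.025]
ft_force: [1.9, 4.9, 0.7]
grip_width: 0.0471
```

>>> play_rows(
  commands=[
    {"x": 0,"y": 0,"z": 0,"spin": 0},
    {"x": 0,"y": 0,"z": 0,"spin": 0},
    {"x": 0,"y": 0,"z": 0,"spin": 0},
  ],
  newtons=55,
)

```text
time: 13.1
position: [0.5507, -0.0205, 0.0827]
tool_rot: [0.065, 0.998, 0.008, 0.025]
ft_force: [0.4, 0.9, 0.8]
grip_width: 0.0457
```

Gripped at 46 mm. Lifting along the board's normal.

>>> play_rows(
  commands=[
    {"x": 1,"y": 0,"z": -5,"spin": 0},
    {"x": 2,"y": 0,"z": -8,"spin": 0},
    {"x": 2,"y": 0,"z": -10,"spin": 0},
    {"x": 2,"y": 0,"z": -15,"spin": 0},
    {"x": 0,"y": 0,"z": -20,"spin": 0},
    {"x": 0,"y": 0,"z": -20,"spin": 0},
    {"x": 0,"y": 0,"z": -15,"spin": 0},
    {"x": 0,"y": 0,"z": 0,"spin": 0},
  ],
)

```text
time: 13.9
position: [0.5352, -0.0203, 0.1789]
tool_rot: [0.065, 0.998, 0.009, 0.023]
ft_force: [0.2, 0.1, -5.6]
grip_width: 0.0457
```

```bash
python3 -c "
from rig import robot,cams
from h import *
import cv2,pickle
rem(robot,[.54,-.33,.21])
s=cams.camera('side')
cv2.imwrite('pics/s7.png',s['img'][:,:,::-1])
p=cams.camera('top');pickle.dump(p,open('top7.pkl','wb'))
cv2.imwrite('pics/t7.png',p['img'][:,:,::-1])
"
```

```text
t 13.9 pos [ 0.5352 -0.0203  0.1789] z [ 0.047  0.014 -0.999] rem mm [ -46.2 -305.8  -35.2] spin 0.002 F [ 0.2  0.1 -5.6] w 0.0457
```

View pics/s7.png

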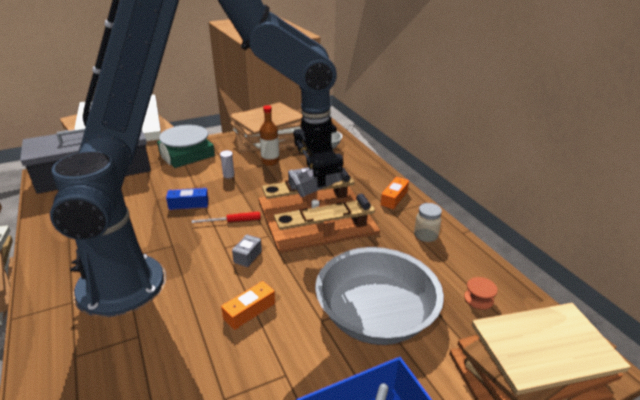

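```bash
python3 -c "
from h import *
import pickle,cv2
p=pickle.load(open('top0.pkl','rb'));im=p['img'].astype(int)
m=((im.max(2)-im.min(2)<28)&(im.max(2)>60)).astype(np.uint8)
n,l,st,c=cv2.connectedComponentsWithStats(m)
i=l[200,435];cn=max(cv2.findContours((l==i).astype(np.uint8),0,2)[0],key=len)
# rim: fit circle to rays at z=.064
P=np.array([ray(p,q[0],.064)[:2] for q in cn]);(c0,r)=cv2.minEnclosingCircle((P*1000).astype(np.float32));print(c0,r)
A=np.c_[2*P,np.ones(len(P))];s=np.linalg.lstsq(A,(P**2).sum(1),rcond=None)[0];print(s[:2],np.sqrt(s[2]+s[0]**2+s[1]**2))
"
```

```text
(542.7437133789062, -336.0818786621094) 146.35455322265625
[ 0.54275819 -0.33664963] 0.1443044904574268
```

The rattler is held and the right board swung up empty. The left ballast is still on its board. Basin centre is (0.543, -0.336), with the fitted radius matching.

>>> play_rows(
  commands=[
    {"x": -2,"y": -12,"z": -5,"spin": 0},
    {"x": -4,"y": -24,"z": -5,"spin": 0},
    {"x": -6,"y": -34,"z": 0,"spin": 0},
    {"x": -6,"y": -34,"z": 0,"spin": 0},
    {"x": -6,"y": -34,"z": 0,"spin": 0},
    {"x": -6,"y": -34,"z": 0,"spin": 0},
    {"x": -6,"y": -34,"z": 0,"spin": 0},
    {"x": -4,"y": -25,"z": 0,"spin": 0},
  ],
)

```text
time: 14.8
position: [0.5361, -0.2622, 0.1752]
tool_rot: [0.061, 0.998, 0.012, 0.011]
ft_force: [0.0, -0.0, -5.4]
grip_width: 0.0455
```

```bash
python3 -c "
from rig import robot
from h import *
rem(robot,[.5427,-.336,.16])"
```

```text
t 14.8 pos [ 0.5361 -0.2622  0.1752] z [ 0.023  0.023 -0.999] rem mm [-15.3 -72.8  13.7] spin 0.009 F [ 0.  -0.  -5.4] w 0.0455
```

>>> play_rows(
  commands=[
    {"x": -5,"y": -23,"z": 0,"spin": 0.005},
    {"x": -5,"y": -22,"z": 0,"spin": 0},
    {"x": -3,"y": -15,"z": 5,"spin": 0},
    {"x": -1,"y": -6,"z": 10,"spin": 0},
    {"x": 0,"y": 0,"z": 12,"spin": 0},
  ],
)

```text
time: 15.3
position: [0.5383, -0.3391, 0.1408]
tool_rot: [0.067, 0.998, 0.013, 0.008]
ft_force: [-0.4, 1.3, -6.2]
grip_width: 0.046
```

```bash
python3 -c "
from rig import robot,cams
from h import *
import cv2
rem(robot,[.5427,-.336,.034])
s=cams.camera('side')
cv2.imwrite('pics/s8.png',cv2.resize(s['img'][150:350,260:470][:,:,::-1],None,fx=3,fy=3,interpolation=cv2.INTER_CUBIC))
"
```

```text
t 15.3 pos [ 0.5383 -0.3391  0.1408] z [ 0.018  0.024 -1.   ] rem mm [ -2.4   0.8 106.9] spin -0.003 F [-0.4  1.3 -6.2] w 0.046
```

View pics/s8.png

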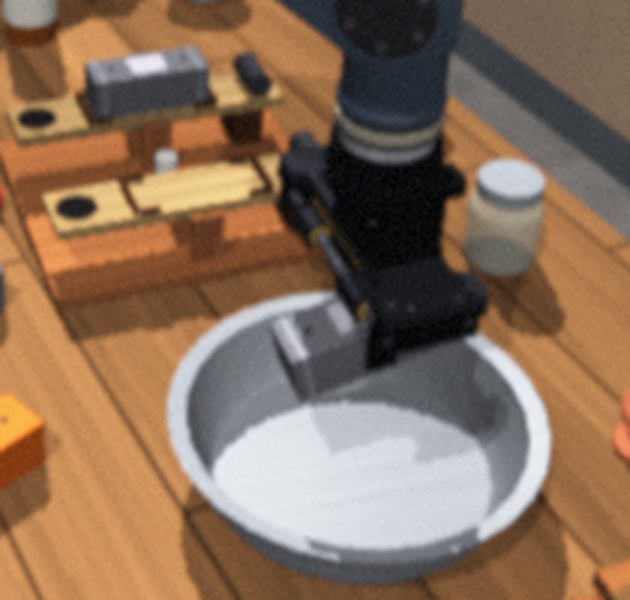

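>>> play_rows(
  commands=[
    {"x": 0,"y": 0,"z": 18,"spin": 0},
    {"x": 0,"y": 0,"z": 20,"spin": 0},
    {"x": 0,"y": 0,"z": 20,"spin": 0},
    {"x": 0,"y": 0,"z": 14,"spin": 0},
    {"x": 0,"y": 0,"z": 8,"spin": 0},
    {"x": 0,"y": 0,"z": 0,"spin": 0},
  ],
)

```text
time: 15.95
position: [0.5355, -0.3243, 0.0507]
tool_rot: [0.064, 0.998, 0.02, 0.001]
ft_force: [-0.5, 0.7, -5.3]
grip_width: 0.0455
```

```bash
python3 -c "
from rig import robot,cams
from h import *
import cv2
rem(robot,[.5427,-.336,.034])
"
```

```text
t 15.95 pos [ 0.5355 -0.3243  0.0507] z [ 0.005  0.04  -0.999] rem mm [ -8.7 -11.3  16.3] spin 0.003 F [-0.5  0.7 -5.3] w 0.0455
```

>>> play_rows(
  commands=[
    {"x": -3,"y": -6,"z": 3,"spin": 0},
    {"x": -2,"y": -5,"z": 3,"spin": 0},
    {"x": 0,"y": 0,"z": 4,"spin": 0},
    {"x": 0,"y": 0,"z": 3,"spin": 0},
    {"x": 0,"y": 0,"z": 3,"spin": 0},
  ],
)

```text
time: 16.45
position: [0.542, -0.3384, 0.0364]
tool_rot: [0.064, 0.998, 0.017, 0.004]
ft_force: [0.6, 0.2, -5.4]
grip_width: 0.0454
```

```bash
python3 -c "
from rig import robot,cams
from h import *
import cv2
rem(robot,[.5427,-.336,.034])
s=cams.camera('side')
cv2.imwrite('pics/s9.png',cv2.resize(s['img'][150:350,260:470][:,:,::-1],None,fx=3,fy=3,interpolation=cv2.INTER_CUBIC))
"
```

```text
t 16.45 pos [ 0.542  -0.3384  0.0364] z [ 0.01   0.034 -0.999] rem mm [-0.4  2.4  2.5] spin 0.003 F [ 0.6  0.2 -5.4] w 0.0454
```

View pics/s9.png

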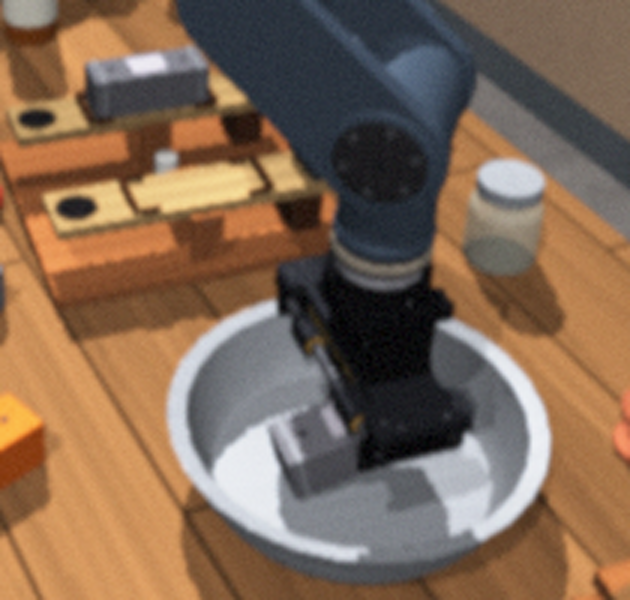

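Not touching yet; keep lowering in small rows.

>>> play_rows(
  commands=[
    {"x": 0,"y": 0,"z": 2,"spin": 0},
    {"x": 0,"y": 0,"z": 2,"spin": 0},
    {"x": 0,"y": 0,"z": 2,"spin": 0},
  ],
)

```text
time: 16.8
position: [0.5421, -0.3379, 0.0303]
tool_rot: [0.064, 0.998, 0.018, 0.004]
ft_force: [1.2, 1.6, 4.5]
grip_width: 0.0458
```

>>> play_rows(
  commands=[
    {"x": 0,"y": 0,"z": 2,"spin": 0},
    {"x": 0,"y": 0,"z": 2,"spin": 0},
  ],
)

```text
time: 17.0
position: [0.5427, -0.3379, 0.0294]
tool_rot: [0.064, 0.998, 0.017, 0.004]
ft_force: [-0.7, 1.4, 6.5]
grip_width: 0.0457
```

Near end is on the floor. Loosening the grip so it pivots flat while lowering.

>>> play_rows(
  commands=[
    {"x": 0,"y": 0,"z": 0,"spin": 0},
    {"x": 0,"y": 0,"z": 2,"spin": 0},
    {"x": 0,"y": 0,"z": 3,"spin": 0},
    {"x": 0,"y": 0,"z": 3,"spin": 0},
    {"x": 0,"y": 0,"z": 3,"spin": 0},
  ],
  newtons=8,
)

```text
time: 17.5
position: [0.547, -0.3387, 0.0204]
tool_rot: [0.065, 0.998, 0.015, 0.009]
ft_force: [3.5, 0.9, -0.1]
grip_width: 0.046
```

```bash
python3 -c "
from rig import robot,cams
from h import *
import cv2
rem(robot,[.5427,-.336,.018])
s=cams.camera('side')
cv2.imwrite('pics/s10.png',cv2.resize(s['img'][150:350,260:470][:,:,::-1],None,fx=3,fy=3,interpolation=cv2.INTER_CUBIC))
"
```

```text
t 17.5 pos [ 0.547  -0.3387  0.0204] z [ 0.02   0.03  -0.999] rem mm [4.7 2.  2.4] spin 0.003 F [ 3.5  0.9 -0.1] w 0.046
```

View pics/s10.png

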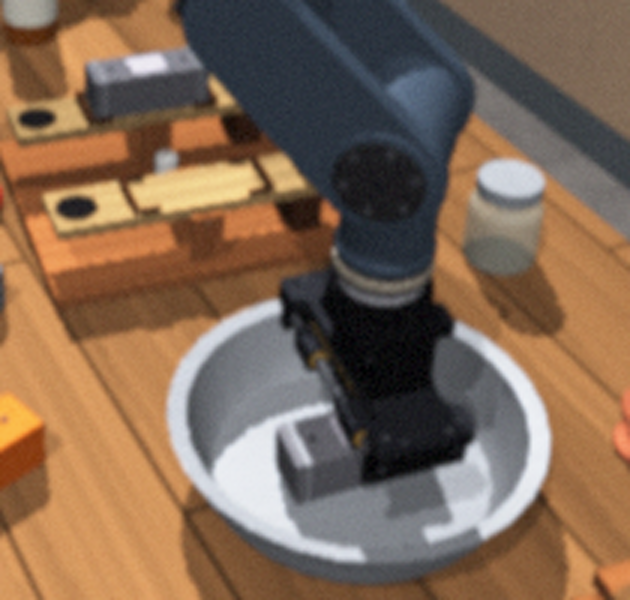

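Nearly flat. Opening now, then rising straight up.

>>> play_rows(
  commands=[
    {"x": 0,"y": 0,"z": 1,"spin": 0},
    {"x": 0,"y": 0,"z": 0,"spin": 0},
    {"x": 0,"y": 0,"z": 0,"spin": 0},
    {"x": 0,"y": 0,"z": 0,"spin": 0},
    {"x": 0,"y": 0,"z": 0,"spin": 0},
    {"x": 0,"y": 0,"z": 0,"spin": 0},
    {"x": 0,"y": 0,"z": 0,"spin": 0},
  ],
  grip=0.9,
)

```text
time: 18.25
position: [0.5439, -0.3391, 0.0179]
tool_rot: [0.064, 0.998, 0.016, 0.006]
ft_force: [-0.7, 0.8, -0.1]
grip_width: 0.0773
```

>>> play_rows(
  commands=[
    {"x": 0,"y": 0,"z": -8,"spin": 0},
    {"x": 0,"y": 0,"z": -15,"spin": 0},
    {"x": 0,"y": 0,"z": -25,"spin": 0},
    {"x": 0,"y": 0,"z": -35,"spin": 0},
    {"x": 0,"y": 0,"z": -40,"spin": 0},
    {"x": 0,"y": 0,"z": -40,"spin": 0},
    {"x": 0,"y": 0,"z": -20,"spin": 0},
    {"x": 0,"y": 0,"z": 0,"spin": 0},
  ],
)

```text
time: 19.05
position: [0.5417, -0.3454, 0.2156]
tool_rot: [0.063, 0.998, 0.014, 0.008]
ft_force: [0.7, -0.1, -0.1]
grip_width: 0.0783
```

```bash
python3 -c "
from rig import robot,cams
from h import *
import cv2
rem(robot,[.5427,-.336,.018])
s=cams.camera('side')
cv2.imwrite('pics/s11.png',s['img'][:,:,::-1])
"
```

```text
t 19.05 pos [ 0.5417 -0.3454  0.2156] z [ 0.017  0.027 -0.999] rem mm [  2.8   3.7 197.8] spin 0.005 F [ 0.7 -0.1 -0.1] w 0.0783
```

View pics/s11.png

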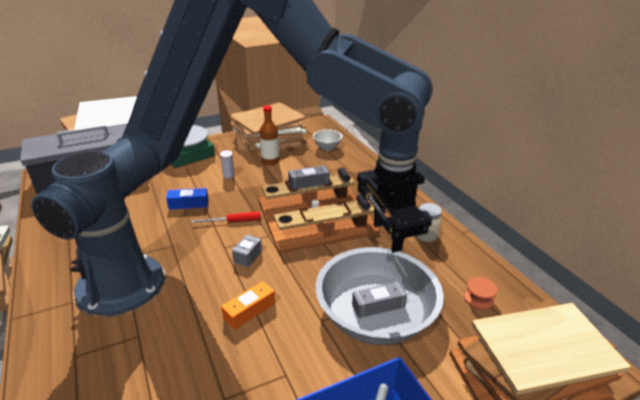

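The rattler lies flat in the basin at (380,298), the sound ballast is on the level left board at (309,178), and the arm is clear of both. Handing in.

```bash
python3 -c "
from rig import robot
print(robot.hand_in())"
```

```text
the job is handed in; nothing more can be done
None
```

The rattler was on the right board. It now lies in the steel basin, and the sound ballast is still on the left board. I handed the job in at about 19 s.

- **Left board:** I pressed it to its stop, held it for over a second and let go. It swung back level, so that ballast is sound. My first contact with the stop peaked at about 52 N through the closed fingertips. I eased off, which lifted the tip about 1.5 mm and may have let the board come briefly off the stop. I then pressed it down again and held about 20 N for the full second. The limits are 40 N for the arm or gripper body and 120 N at the wrist, and I took fingertip contact not to fall under the 40 N one.
- **Right board:** I did the same at about 17 N. It stayed down, so that ballast is the rattler.
- **Rattler:** I gripped it across its middle, lifted it off the board and laid it flat near the basin centre.

The last side picture shows the rattler flat in the basin, the sound ballast on its level board and the gripper clear of everything. I did not see any look-alikes move. The tool drifted a few degrees in tilt and 12 mm sideways on the way down into the basin. I corrected the sideways drift before setting the ballast down, and the tilt did no harm.

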